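# Kit the bright steel fittings and the gauge slide

## Robot

A 6-joint arm with a two-finger parallel gripper is mounted at the origin on the work surface. World frame = base frame: x ahead of the robot, y to its left, z up, the work surface at z = 0. Lengths are in m, angles in degrees, forces in N, time in s.
With the tool pointing down it reaches from about 0.375 to 0.9 m from the base axis. Payload 3.1 kg.
Tool frame: the origin (TCP) lies on the centre line of the jaws, within the pads' length; the fingertips stand 14 mm ahead of it and the grasp point (between the pads) lies 5 mm behind it (bot.tips_ahead is the distance from the TCP to the fingertips, in m); z points along the fingers, y is the line along which they close (so a half turn about z gives the same grasp; the last joint's range is limited). The gripper opens to 87 mm and grips with 3 to 60 N. Pads are 19 mm wide; open, the fingers measure 117 mm over their backs; the gripper's body (75 mm by 190 mm) begins 51 mm behind the grasp point.
Start: joints at [61.049, 30.224, 82.088, -0, 67.689, -10.227], TCP at [0.201, 0.592, 0.237] pointing down, gripper open.
Joint ranges: [-176.69, 176.69], [-43.24, 126.21], [12.49, 139.97], [-82, 262], [0, 151.66], [-163.58, 163.58]. Speed limits (degrees/s): [159.86, 159.86, 180, 180, 180, 180].

## Interface

Orientations are given as a 3x3 rotation matrix whose columns are the frame's x, y, z axes.
In Python, from rig import bot gives the robot as it stands.
- The arm moves only by the tool play_rows, never from a script. Its argument "moves" is a list that holds one entry, the list of rows, each a list of 6 numbers: the shift along the tool's x, y, z in mm, then the turn, a rotation vector about the tool's x, y, z in rad. A call has 1 to 5 rows; each row shifts and turns the commanded pose from where the row before left it, along the tool's axes as they then stand; what a row does not reach is not made up. A row lasts 1/10 s, in which the tool goes at most 50 mm and 8.59 degrees, less where a joint would pass 70% of its speed; a pose out of reach is approached as far as the arm can. A call with a gripper value outside its range is refused whole. "fingers" is the opening, from -1 (shut) to 1 (fully open), set as the call begins (left out, the last holds). The fingers move at their own pace and stop on an object; the grip force is fixed at half the most. Time passes only in rows, so rows that do not move let the fingers close. It gives the time, the measured TCP pose, the force, the opening and the grip force at its end, in the units of the state.
- bot.read_state(): the state, without advancing time (a new reading comes with each control period).
- bot.capture(name): name is "side" or "top" or "wrist"; returns a dict with "image" (384x512x3 uint8, blue, green, red), "fx", "fy", "cx", "cy" (pixels), "R" (3x3) and "t" (3): a world point X has camera coordinates R X + t. Camera axes: x right, y down, z forward; pixel columns grow to the right and rows downward; lengths in m; the calibration is good to about 2 mm. A picture is of the moment at which its call begins. There is no depth.
- bot.hand_in(): hands the job in; it is judged then, once.
Trained networks look in a picture, given as the dict that the camera call returned (one of the last four; its "shot" number tells which), for a name from the list of things; names that differ only in an ending like _2 or _b are one class to them, and where a whole thing is asked for, a point or a joint stands for the part that bears it (a point fixed in the world has none). Each returns a list of dicts, best first, with "confidence" (0 to 1); they miss things now and then, are a little off and sometimes report something else, mostly with a low value. They report only what shows in the picture. A call takes as long as a camera call.
- bot.search_frame(picture, query): "centre" ([column, row] in pixels, amid what is visible of it).
- bot.silhouettes(picture, query): "pixels" (384x512 bool, what is visible of it) and "centre" ([column, row] in pixels, amid what is visible of it).
- bot.pinpoint(picture, query): "centre" ([column, row] in pixels: a listed point, or the origin of a listed thing).
The state is a dict: "time_s": time; "joint_positions": joint angles; "qvel": joint speeds; "tau": joint torques, N m; "position": TCP position; "tcp_rot": TCP orientation; "force": force on the tool from outside, world axes, zero at the start; "moment": the same for the moment, N m; "opening": opening from 0.0 (shut) to 1.0 (fully open); "grasp_force": force on a finger pad.
Only numpy, scipy, OpenCV 4.12 (cv2) and the standard library are available. Lean on these libraries where they do the work, as an engineer would, in place of code of your own. Each camera call takes 0.05 s, during which the arm holds its last target. There are 200 camera calls.

## Task

Collect the job's four parts in the red basket, each standing upright on the floor of its own bin: the bright steel sleeve in the blue bin, the bright zigzag bracket in the yellow bin, the bright U-shaped clip in the green bin, and the gauge slide with the orange grip in the white bin. The slide sits in the green jig's channel on the bench: draw it straight out of the open end, keeping it level, before you lift it. Leave the rusty sleeve and the rusty zigzag bracket where they stand.

Things in the scene. Friction and masses are not known exactly. Their poses are not given: they have to be found in the camera images.
- sleeve_mid (a point): Bright stainless round sleeve (a short tube, upright), 44 mm outside diameter, 3 mm wall, 45 mm high, about 60 g. It stands upright on the bench; point at its centre, half-way up (22.5 mm above its underside); z up.
- zigzag_mid (a point): Bright stainless zigzag bracket of 3 mm strip standing on edge, 45 mm high, about 90 g. Seen from above: two parallel flanges 50 mm long, along its x, whose outer faces are at y = +22 and -22 mm (44 mm apart), joined by a diagonal web. Grip across the flanges, along y. It stands upright on the bench; point at its centre, half-way up (22.5 mm above its underside); z up.
- clip_mid (a point): Bright stainless U-shaped clip of 3 mm strip standing on edge, 45 mm high, about 80 g. Seen from above: two parallel flanges 50 mm long, along its x, whose outer faces are at y = +22 and -22 mm (44 mm apart), joined by a web at its +x end; open at -x. Grip across the flanges, along y. It stands upright on the bench; point at its centre, half-way up (22.5 mm above its underside); z up.
- slide_grip (a point): Slide, 100 g: flat tongue 70 (x) x 36 (y) x 6 mm, orange grip 26 (x) x 14 (y) mm at its middle, top 56 mm above its underside. Point: on the grip's axis, 40 mm above the underside; grip along y. It starts in a fixed green jig, 84 x 64 mm, 18 mm high, its long edges under steel lips (2 mm play up, 1.5 mm sideways). Channel closed at its +x end; it comes free 75 mm along its own -x, kept level.
- rusty_sleeve_mid (a point): Look-alike that does not belong: rusty brown sleeve, same size as the bright one (44 mm diameter, 45 mm high). Point at its centre, half-way up.
- rusty_zigzag_mid (a point): Look-alike that does not belong: rusty brown zigzag bracket, same size as the bright one (50 x 44 mm, 45 mm high). Point at its centre, half-way up.
- bin_blue: Blue open bin, 100 x 100 mm, 16 mm high, walls and floor 3 mm (inside 94 x 94 mm), fixed. Origin: centre of its underside, inner floor 3 mm above it; x, y along its sides, z up. One of four bins set two by two, 101 mm apart, in a fixed shallow red basket (222 x 222 mm, rim 28 mm above the bench); which bin is in which corner changes.
- bin_yellow: Yellow open bin, 100 x 100 mm, 16 mm high, walls and floor 3 mm (inside 94 x 94 mm), fixed. Origin: centre of its underside, inner floor 3 mm above it; x, y along its sides, z up. One of four bins set two by two, 101 mm apart, in a fixed shallow red basket (222 x 222 mm, rim 28 mm above the bench); which bin is in which corner changes.
- bin_green: Green open bin, 100 x 100 mm, 16 mm high, walls and floor 3 mm (inside 94 x 94 mm), fixed. Origin: centre of its underside, inner floor 3 mm above it; x, y along its sides, z up. One of four bins set two by two, 101 mm apart, in a fixed shallow red basket (222 x 222 mm, rim 28 mm above the bench); which bin is in which corner changes.
- bin_white: White open bin, 100 x 100 mm, 16 mm high, walls and floor 3 mm (inside 94 x 94 mm), fixed. Origin: centre of its underside, inner floor 3 mm above it; x, y along its sides, z up. One of four bins set two by two, 101 mm apart, in a fixed shallow red basket (222 x 222 mm, rim 28 mm above the bench); which bin is in which corner changes.

How it is judged (in metres and radians):
At the end, for the whole second after the job is handed in: Sleeve in blue, zigzag in yellow, clip in green, slide in white bin: each upright (within 7 deg) on the floor (height within 7 mm), centre within 36 mm of the bin's centre, released, at rest (under 20 mm/s); rusty parts within 30 mm of their start (horizontal distance between sleeve_mid and bin_blue below 0.036 m and z of sleeve_mid in the frame of bin_blue between 0.0185 and 0.0325 m and angle between each of sleeve_mid, zigzag_mid, clip_mid, slide_grip's own z axis and vertical below 0.12 rad and horizontal distance between zigzag_mid and bin_yellow below 0.036 m and z of zigzag_mid in the frame of bin_yellow between 0.0185 and 0.0325 m and horizontal distance between clip_mid and bin_green below 0.036 m and z of clip_mid in the frame of bin_green between 0.0185 and 0.0325 m and horizontal distance between slide_grip and bin_white below 0.036 m and z of slide_grip in the frame of bin_white between 0.036 and 0.05 m and linear speed of each of sleeve, zigzag, clip, slide below 0.02 m/s and distance of each of rusty_sleeve_mid, rusty_zigzag_mid from where it was at the start of the episode below 0.03 m); the robot touches nothing.
It fails at once if a rusty part was moved more than 30 mm (distance of any of rusty_sleeve_mid, rusty_zigzag_mid from where it was at the start of the episode above 0.03 m).
It fails at once if the slide was tilted more than 11 degrees while still in the channel (angle between slide_grip's own z axis and vertical above 0.2 rad and distance of slide_grip from where it was at the start of the episode below 0.07 m).
It also fails if it takes over 131 s, if anything falls off the work surface, if the arm or the gripper's body presses on something with over 40 N, if the wrist force passes 120 N, or if a joint passes its speed limit or range.

## Working session

There is one attempt and no reset: what is moved stays moved. The work goes in short steps, Python scripts to look and compute and a tool call to move; the robot and the scene stay as the last step left them, time stands still between calls to the robot, and variables do not carry over. Pictures are saved under pics/ and viewed, at most 14 in all, crops included, and the job is handed in when it is done.

Besides the shell and the picture viewer there is one more tool, called after "Emit:" as a command line: name --argument value ..., lists and objects as JSON in quotes. play_rows: Moves the arm, as the interface text tells. Its arguments: {"type":"object","properties":{"moves":{"type":"array","items":{"type":"array","items":{"type":"array","items":{"type":"number"}}}},"fingers":{"type":"number"}},"required":["moves"]}

```bash
mkdir -p pics; cat > h.py <<'E'
import numpy as np, cv2
from rig import bot
def ray(p,c):
    d=np.array([(c[0]-p['cx'])/p['fx'],(c[1]-p['cy'])/p['fy'],1.]);R=np.array(p['R']);t=np.array(p['t'])
    return -R.T@t, R.T@d
def atz(p,c,z):
    o,d=ray(p,c); return o+d*(z-o[2])/d[2]
def proj(p,X):
    c=np.array(p['R'])@np.array(X)+np.array(p['t']); return np.array([p['fx']*c[0]/c[2]+p['cx'],p['fy']*c[1]/c[2]+p['cy']])
E
python3 - <<'E'
from h import *
s=bot.read_state(); print({k:np.round(v,3).tolist() for k,v in s.items()}, bot.tips_ahead)
Z=dict(sleeve_mid=.0225,zigzag_mid=.0225,clip_mid=.0225,slide_grip=.044,rusty_sleeve_mid=.0225,rusty_zigzag_mid=.0225,bin_blue=.004,bin_yellow=.004,bin_green=.004,bin_white=.004)
for n in('top','side'):
    p=bot.capture(n); cv2.imwrite(f'pics/{n}0.png',p['image']); print(n,-np.array(p['R']).T@np.array(p['t']))
    for q,z in Z.items():
        for r in bot.pinpoint(p,q)[:2]: print(q,np.round(r['centre'],0),round(r['confidence'],2),np.round(atz(p,r['centre'],z),3))
E
```

```text
{'time_s': 0.0, 'joint_positions': [61.049, 30.278, 82.156, -0.0, 67.688, -10.228], 'qvel': [0.181, 0.014, -0.078, 0.015, 0.116, 0.023], 'tau': [-0.001, -44.004, -17.659, 0.063, 0.058, -0.0], 'position': [0.2, 0.591, 0.236], 'tcp_rot': [[-0.947, 0.321, -0.001], [0.321, 0.947, -0.002], [0.0, -0.002, -1.0]], 'force': [-0.307, 0.068, 0.394], 'moment': [0.076, -0.002, -0.004], 'grasp_force': 0.0, 'opening': 1.002} 0.014
top [ 0.38531206 -0.02521124  1.1813295 ]
sleeve_mid [378. 184.] 0.71 [ 0.547 -0.337  0.022]
zigzag_mid [238. 227.] 0.56 [0.442 0.011 0.022]
clip_mid [346. 226.] 0.62 [ 0.443 -0.255  0.022]
slide_grip [267. 143.] 0.59 [ 0.648 -0.062  0.044]
rusty_sleeve_mid [400. 226.] 0.63 [ 0.444 -0.385  0.022]
rusty_zigzag_mid [291. 230.] 0.72 [ 0.434 -0.119  0.022]
bin_blue [148. 236.] 0.81 [0.423 0.235 0.004]
bin_blue [151. 192.] 0.61 [0.532 0.231 0.004]
bin_yellow [110. 232.] 0.63 [0.434 0.331 0.004]
bin_green [108. 192.] 0.85 [0.534 0.341 0.004]
bin_white [152. 192.] 0.8 [0.534 0.228 0.004]
side [ 0.24667129 -0.53824416  0.69209849]
sleeve_mid [341. 315.] 0.78 [ 0.55  -0.334  0.022]
zigzag_mid [215. 217.] 0.83 [0.441 0.007 0.022]
clip_mid [266. 315.] 0.81 [ 0.424 -0.265  0.022]
slide_grip [306. 202.] 0.57 [ 0.647 -0.07   0.044]
rusty_sleeve_mid [311. 368.] 0.56 [ 0.445 -0.387  0.022]
bin_blue [176. 166.] 0.82 [0.426 0.247 0.004]
bin_yellow [164. 147.] 0.79 [0.426 0.344 0.004]
bin_green [201. 137.] 0.63 [0.542 0.339 0.004]
bin_white [211. 159.] 0.8 [0.526 0.227 0.004]
```

View pics/top0.png

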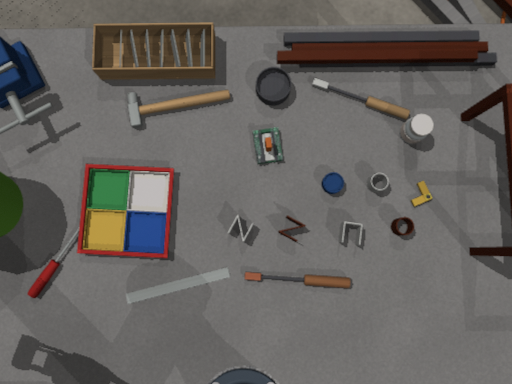

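View pics/side0.png

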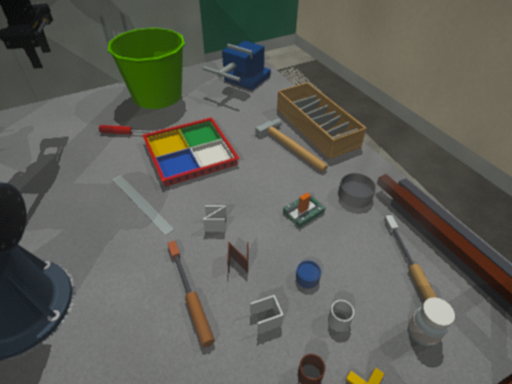

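The top view shows the basket at about (126,211): green top-left, white top-right, yellow bottom-left, blue bottom-right. The zigzag is at (240,229), the clip at (352,233), the sleeve at (380,183) and the jig at (268,146). The rusty parts are at (291,229) and (402,227). The side view agrees.

```bash
cat >> h.py <<'E'
def go(xyz,close=None,s=None,step=45.):
    """rows from present pose: first turn about tool z (closing yaw in deg, mod 180), then shift"""
    s=s or bot.read_state(); R=np.array(s['tcp_rot']); p=np.array(s['position'])
    y=np.degrees(np.arctan2(R[1,1],R[0,1])); d=0
    if close is not None: d=(close-y+90)%180-90
    zt=-np.radians(d) # tool z down
    n=int(np.ceil(abs(d)/8.5)); print('yaw',round(y,1),'turn',round(d,1),'rows',n,'each',round(zt/max(n,1),3))
    a=np.radians(y+d); Rn=np.array([[-np.sin(a),np.cos(a),0],[np.cos(a),np.sin(a),0],[0,0,-1]]).T if 0 else np.c_[[-np.sin(a),np.cos(a),0],[np.cos(a),np.sin(a),0],[0,0,-1]]
    v=Rn.T@(np.array(xyz)-p)*1000; m=int(np.ceil(np.linalg.norm(v)/step))
    print('shift total',np.round(v,1),'rows',m,'each',np.round(v/max(m,1),1),'pos',np.round(p,4),'tilt',np.round(R[:2,2],4),'j',np.round(s['joint_positions'],0))
E
python3 - <<'E'
from h import *
p=bot.capture('wrist');s=bot.read_state();R=np.array(s['tcp_rot'])
c=-np.array(p['R']).T@p['t']; print('cam in tool',R.T@(c-s['position']),'Rcam^T in tool',np.round(R.T@np.array(p['R']).T,3),p['fx'])
t=cv2.imread('pics/top0.png'); 
cv2.imwrite('pics/c0.png',cv2.resize(t[120:250,225:425],None,fx=4,fy=4,interpolation=cv2.INTER_CUBIC)[:600])
go([.44,.01,.25],90)
E
```

```text
cam in tool [ 0.07245542 -0.00026349 -0.14881879] Rcam^T in tool [[ 0.    -0.964 -0.266]
 [ 1.     0.     0.   ]
 [ 0.    -0.266  0.964]] 333.982693584564
yaw 71.3 turn 18.7 rows 3 each -0.109
shift total [-239.4 -581.9  -13.4] rows 14 each [-17.1 -41.6  -1. ] pos [0.2006 0.5919 0.2366] tilt [ 0. -0.] j [ 61.  30.  82.  -0.  68. -10.]
```

View pics/c0.png

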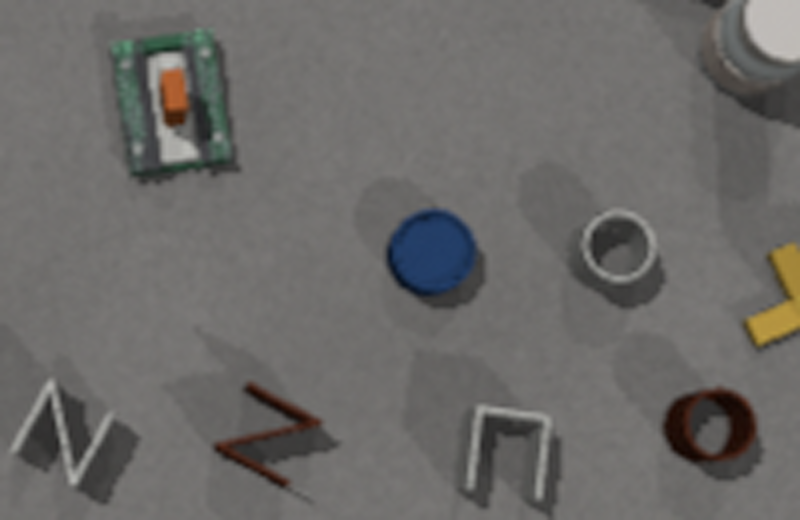

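The crop shows the zigzag flanges at about -27° yaw, the clip at about -6° with its web away from the robot, and the jig at about +8° with its open end towards the robot. I'll move over the zigzag.

Emit:
play_rows --moves '[[[0,0,0,0,0,0.07],[0,0,0,0,0,0.07],[-9,-44,-2,0,0,0],[-9,-44,-2,0,0,0],[-9,-44,-2,0,0,0]]]' --fingers 1

```text
time_s: 1.65
position: [0.1648, 0.4605, 0.2423]
tcp_rot: [[-0.893, 0.45, -0.0], [0.45, 0.893, -0.0], [-0.0, -0.0, -1.0]]
force: [0.0, -0.4, 0.0]
opening: 1.0
grasp_force: 0.0
```

```bash
python3 -c "
from h import *
go([.44,.01,.22],63)"
```

```text
yaw 63.3 turn -0.3 rows 1 each 0.005
shift total [-449.7 -276.5   22.3] rows 12 each [-37.5 -23.    1.9] pos [0.1648 0.4605 0.2423] tilt [-0.     -0.0002] j [ 57.  19. 101.  -0.  60.  -6.]
```

Emit:
play_rows --moves '[[[-45,0,0,0,0,0],[-45,0,0,0,0,0],[-45,0,0,0,0,0],[-45,0,0,0,0,0],[-45,0,0,0,0,0]]]'

```text
time_s: 2.15
position: [0.3678, 0.3597, 0.2429]
tcp_rot: [[-0.893, 0.45, 0.001], [0.45, 0.893, 0.001], [-0.0, 0.001, -1.0]]
force: [0.1, 0.8, 0.2]
opening: 0.997
grasp_force: 0.0
```

Emit:
play_rows --moves '[[[-45,-10,0,0,0,0],[-45,-10,0,0,0,0],[-45,-10,0,0,0,0],[-45,-10,0,0,0,0],[-45,-6,0,0,0,0]]]'

```text
time_s: 2.65
position: [0.5476, 0.2166, 0.2427]
tcp_rot: [[-0.893, 0.451, -0.0], [0.451, 0.893, 0.0], [0.0, -0.0, -1.0]]
force: [-0.9, 0.3, 1.2]
opening: 0.998
grasp_force: 0.0
```

Emit:
play_rows --moves '[[[0,-46,4,0,0,0],[0,-46,4,0,0,0],[0,-46,4,0,0,0],[0,-46,5,0,0,0],[0,-46,5,0,0,0]]]'

```text
time_s: 3.15
position: [0.4423, 0.0115, 0.2207]
tcp_rot: [[-0.893, 0.449, 0.001], [0.449, 0.893, -0.0], [-0.001, 0.0, -1.0]]
force: [0.9, -0.6, -0.1]
opening: 1.003
grasp_force: 0.0
```

```bash
cat >> h.py <<'E'
def look(q,z,name,save=True):
    p=bot.capture('wrist'); im=p['image']
    for r in bot.pinpoint(p,q)[:2]: print(q,np.round(r['centre']),round(r['confidence'],2),np.round(atz(p,r['centre'],z),4))
    for r in bot.silhouettes(p,q)[:1]:
        m=r['pixels']; print('sil',m.sum(),round(r['confidence'],2))
        np.save('m_'+name+'.npy',m)
    if save: cv2.imwrite(f'pics/{name}.png',im)
    np.save(f'{name}.npy',dict(p),allow_pickle=True)
    return p
E
python3 -c "
from h import *
look('zigzag_mid',.0225,'z1'); look('bin_yellow',.003,'x',False)
go([.44,.01,.22],63)"
```

```text
zigzag_mid [251. 175.] 0.94 [0.44   0.0044 0.0225]
sil 1134 0.9
sil 101 0.54
yaw 63.3 turn -0.3 rows 1 each 0.005
shift total [ 1.9 -4.8  0.9] rows 1 each [ 1.9 -4.8  0.9] pos [0.4439 0.0134 0.2209] tilt [0.0016 0.0001] j [-13.  18. 108.   0.  54. -76.]
```

View pics/z1.png

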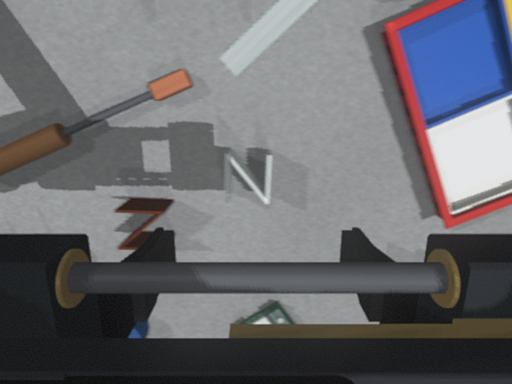

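```bash
cat >> h.py <<'E'
def rect(name,ctr,z,out,half=.05,n=400):
    """true-scale map at height z: world x up, y left, grid every 10 mm"""
    p=np.load(name+'.npy',allow_pickle=True).item()
    c=[[half,half],[half,-half],[-half,-half],[-half,half]]
    src=np.float32([proj(p,[ctr[0]+a,ctr[1]+b,z]) for a,b in c]); dst=np.float32([[0,0],[n,0],[n,n],[0,n]])
    im=cv2.warpPerspective(p['image'],cv2.getPerspectiveTransform(src,dst),(n,n),flags=cv2.INTER_CUBIC)
    for k in range(0,n+1,int(n*.01/(2*half)+.5)): cv2.line(im,(k,0),(k,6),(0,255,255),1); cv2.line(im,(0,k),(6,k),(0,255,255),1)
    cv2.drawMarker(im,(n//2,n//2),(0,0,255),cv2.MARKER_CROSS,12,1)
    cv2.imwrite(f'pics/{out}.png',im)
E
python3 -c "
from h import *
rect('z1',[.44,.0044],.045,'z1r')"
```

```text
(no output)
```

View pics/z1r.png

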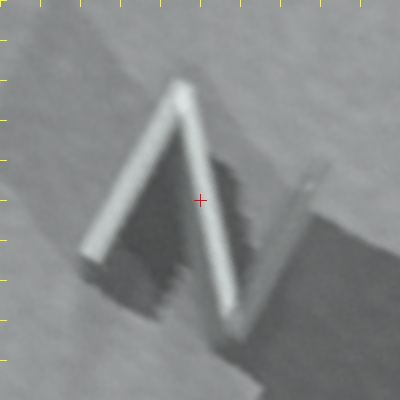

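The rectified crop (4 px/mm) puts the flange ends at (90,252)-(183,85) and (235,330)-(325,165). That gives a centre of (0.438, 0.0024), flange yaw -29° and closing yaw 61°.

```bash
python3 -c "
from h import *
go([.438,.0024,.033],61)"
```

```text
yaw 63.3 turn -2.3 rows 1 each 0.04
shift total [ -0.2 -12.5 187.9] rows 5 each [-0.  -2.5 37.6] pos [0.4439 0.0134 0.2209] tilt [0.0016 0.0001] j [-13.  18. 108.   0.  54. -76.]
```

Emit:
play_rows --moves '[[[0,0,0,0,0,0.04],[0,-6,40,0,0,0],[0,-6,40,0,0,0],[0,0,40,0,0,0],[0,0,0,0,0,0]]]'

```text
time_s: 3.95
position: [0.4347, 0.0043, 0.0964]
tcp_rot: [[-0.875, 0.483, -0.01], [0.483, 0.875, 0.003], [0.011, -0.003, -1.0]]
force: [-0.8, -0.5, 1.3]
opening: 1.002
grasp_force: 0.0
```

```bash
python3 -c "
from h import *
go([.438,.0024,.033],61)"
```

```text
yaw 61.1 turn -0.1 rows 1 each 0.002
shift total [-3.8 -0.1 63.4] rows 2 each [-1.9 -0.  31.7] pos [0.4347 0.0043 0.0964] tilt [-0.0105  0.0028] j [-14.  31. 116.   0.  34. -75.]
```

Emit:
play_rows --moves '[[[-3,0,20,0,0,0],[0,0,22,0,0,0],[0,0,0,0,0,0],[0,0,0,0,0,0]]]'

```text
time_s: 4.35
position: [0.4408, 0.0015, 0.0598]
tcp_rot: [[-0.875, 0.484, 0.002], [0.484, 0.875, -0.0], [-0.002, 0.001, -1.0]]
force: [-0.3, 0.7, -0.4]
opening: 0.998
grasp_force: 0.0
```

```bash
python3 -c "
from h import *
go([.438,.0024,.033],61)"
```

```text
yaw 61.1 turn -0.1 rows 1 each 0.001
shift total [ 2.9 -0.6 26.8] rows 1 each [ 2.9 -0.6 26.8] pos [0.4408 0.0015 0.0598] tilt [ 0.0018 -0.0004] j [-14.  36. 116.   0.  28. -75.]
```

Emit:
play_rows --moves '[[[3,-1,13,0,0,0],[0,0,14,0,0,0],[0,0,0,0,0,0],[0,0,0,0,0,0]]]'

```text
time_s: 4.75
position: [0.4375, 0.0016, 0.0328]
tcp_rot: [[-0.875, 0.485, 0.002], [0.485, 0.875, -0.001], [-0.002, 0.001, -1.0]]
force: [-0.2, -0.3, -0.6]
opening: 1.002
grasp_force: 0.0
```

Emit:
play_rows --moves '[[[0,0,0,0,0,0],[0,0,0,0,0,0],[0,0,0,0,0,0],[0,0,0,0,0,0],[0,0,0,0,0,0]]]' --fingers -1

```text
time_s: 5.25
position: [0.4367, 0.0015, 0.0316]
tcp_rot: [[-0.874, 0.485, 0.0], [0.485, 0.874, -0.0], [-0.0, 0.0, -1.0]]
force: [0.3, -0.4, 0.4]
opening: 0.628
grasp_force: 0.0
```

Emit:
play_rows --moves '[[[0,0,0,0,0,0],[0,0,0,0,0,0],[0,0,0,0,0,0],[0,0,0,0,0,0],[0,0,0,0,0,0]]]'

```text
time_s: 5.75
position: [0.4368, 0.0015, 0.0315]
tcp_rot: [[-0.874, 0.485, 0.0], [0.485, 0.874, -0.0], [-0.0, 0.0, -1.0]]
force: [1.3, 0.5, 0.9]
opening: 0.501
grasp_force: 30.0
```

Gripped at 43.6 mm. I'll lift it and measure the basket by colour.

Emit:
play_rows --moves '[[[0,0,-20,0,0,0],[0,0,-45,0,0,0],[0,0,-45,0,0,0],[0,0,-30,0,0,0],[0,0,0,0,0,0]]]'

```text
time_s: 6.25
position: [0.4388, 0.001, 0.1749]
tcp_rot: [[-0.874, 0.485, 0.008], [0.485, 0.874, -0.002], [-0.008, 0.002, -1.0]]
force: [-0.1, 0.0, -0.7]
opening: 0.502
grasp_force: 30.0
```

```bash
python3 - <<'E'
from h import *
for n in('top','side'):
    p=bot.capture(n); hsv=cv2.cvtColor(p['image'],cv2.COLOR_BGR2HSV)
    H,S,V=[hsv[...,i].astype(int) for i in range(3)]
    m=((H<8)|(H>172))&(S>150)&(V>100)
    k,l,st,ce=cv2.connectedComponentsWithStats(m.astype(np.uint8),connectivity=8); i=1+np.argmax(st[1:,4]); 
    pts=np.argwhere(l==i)[:,::-1]
    W=np.array([atz(p,q,.028)[:2] for q in pts]); r=cv2.minAreaRect((W*1000).astype(np.float32)); print(n,'rim',r)
    for q in('bin_blue','bin_yellow','bin_green','bin_white'):
        s=bot.silhouettes(p,q)
        if s: print(q,round(s[0]['confidence'],2),np.round(np.mean([atz(p,x,.006)[:2] for x in np.argwhere(s[0]['pixels'])[:,::-1]],0),3))
go([.5,.1,.2],61)
E
```

```text
top rim ((485.6994323730469, 287.36981201171875), (221.6818389892578, 220.91323852539062), 86.79356384277344)
bin_blue 0.61 [0.434 0.245]
bin_yellow 0.71 [0.44  0.347]
bin_green 0.75 [0.542 0.341]
bin_white 0.58 [0.536 0.239]
side rim ((423.5474853515625, 287.7434997558594), (227.6092987060547, 105.63774871826172), 83.87298583984375)
bin_blue 0.87 [0.421 0.269]
bin_yellow 0.57 [ 0.449 -0.384]
bin_white 0.49 [0.58  0.231]
yaw 61.0 turn 0.0 rows 1 each -0.001
shift total [ -8.1 117.  -29.3] rows 3 each [-2.7 39.  -9.8] pos [0.4362 0.0016 0.1707] tilt [-0.0021  0.0005] j [-15.  22. 112.  -0.  46. -75.]
```

```bash
python3 -c "
from h import *
go([.4381,.3406,.17],61)"
```

```text
yaw 61.0 turn 0.0 rows 1 each -0.001
shift total [162.7 297.4   0.7] rows 8 each [20.3 37.2  0.1] pos [0.4362 0.0016 0.1707] tilt [-0.0021  0.0005] j [-15.  22. 112.  -0.  46. -75.]
```

Emit:
play_rows --moves '[[[20,37,0,0,0,0],[20,37,0,0,0,0],[20,37,0,0,0,0],[20,37,0,0,0,0],[20,37,0,0,0,0]]]'

```text
time_s: 7.25
position: [0.4387, 0.2134, 0.1711]
tcp_rot: [[-0.874, 0.485, -0.001], [0.485, 0.874, -0.0], [0.001, -0.001, -1.0]]
force: [0.8, -0.7, -1.1]
opening: 0.497
grasp_force: 30.0
```

Emit:
play_rows --moves '[[[20,37,0,0,0,0],[20,37,0,0,0,0],[20,37,40,0,0,0],[0,0,40,0,0,0],[0,0,0,0,0,0]]]'

```text
time_s: 7.75
position: [0.4361, 0.3313, 0.092]
tcp_rot: [[-0.875, 0.483, -0.011], [0.483, 0.875, -0.006], [0.007, -0.01, -1.0]]
force: [-1.2, -1.6, -0.8]
opening: 0.502
grasp_force: 30.0
```

```bash
python3 -c "
from h import *
go([.4381,.3406,.042],61)"
```

```text
yaw 61.1 turn -0.1 rows 1 each 0.002
shift total [ 2.8  9.1 50. ] rows 2 each [ 1.4  4.6 25. ] pos [0.4361 0.3313 0.092 ] tilt [-0.0112 -0.0056] j [ 26.  37. 100.  -0.  44. -36.]
```

Emit:
play_rows --moves '[[[0,2,24,0,0,0],[0,0,24,0,0,0],[0,0,0,0,0,0],[0,0,0,0,0,0],[0,0,1.5,0,0,0]]]'

```text
time_s: 8.25
position: [0.4426, 0.3341, 0.0495]
tcp_rot: [[-0.874, 0.486, 0.003], [0.486, 0.874, 0.001], [-0.002, 0.003, -1.0]]
force: [-0.8, -0.6, -1.0]
opening: 0.501
grasp_force: 30.0
```

Emit:
play_rows --moves '[[[0,0,1.5,0,0,0],[0,0,0,0,0,0]]]'

```text
time_s: 8.45
position: [0.4418, 0.334, 0.047]
tcp_rot: [[-0.874, 0.486, 0.001], [0.486, 0.874, 0.001], [-0.001, 0.001, -1.0]]
force: [-0.2, 1.0, -1.2]
opening: 0.505
grasp_force: 30.0
```

Emit:
play_rows --moves '[[[0,0,1.5,0,0,0],[0,0,0,0,0,0]]]'

```text
time_s: 8.65
position: [0.4413, 0.3339, 0.0447]
tcp_rot: [[-0.874, 0.485, 0.0], [0.485, 0.874, 0.0], [-0.0, 0.0, -1.0]]
force: [0.4, 0.9, -1.1]
opening: 0.503
grasp_force: 30.0
```

Emit:
play_rows --moves '[[[5,4,2,0,0,0],[0,0,1.5,0,0,0],[0,0,0,0,0,0],[0,0,0,0,0,0]]]'

```text
time_s: 9.05
position: [0.4388, 0.3399, 0.0409]
tcp_rot: [[-0.874, 0.485, -0.0], [0.485, 0.874, -0.0], [0.0, -0.0, -1.0]]
force: [-0.4, 0.2, -1.0]
opening: 0.503
grasp_force: 30.0
```

Emit:
play_rows --moves '[[[0,0,1.5,0,0,0],[0,0,0,0,0,0],[0,0,0,0,0,0]]]'

```text
time_s: 9.35
position: [0.439, 0.3398, 0.0396]
tcp_rot: [[-0.874, 0.486, 0.0], [0.486, 0.874, 0.0], [-0.0, 0.0, -1.0]]
force: [-0.2, -0.3, -1.0]
opening: 0.501
grasp_force: 30.0
```

Emit:
play_rows --moves '[[[0,0,1.5,0,0,0],[0,0,0,0,0,0],[0,0,0,0,0,0]]]'

```text
time_s: 9.65
position: [0.439, 0.3398, 0.0396]
tcp_rot: [[-0.874, 0.485, 0.001], [0.485, 0.874, 0.0], [-0.0, 0.0, -1.0]]
force: [-1.9, -1.2, 9.3]
opening: 0.501
grasp_force: 30.0
```

Emit:
play_rows --moves '[[[0,0,0,0,0,0],[0,0,0,0,0,0],[0,0,0,0,0,0],[0,0,0,0,0,0]]]' --fingers 0.3

```text
time_s: 10.05
position: [0.4388, 0.3398, 0.0378]
tcp_rot: [[-0.874, 0.485, -0.0], [0.485, 0.874, -0.0], [0.0, -0.0, -1.0]]
force: [-0.5, 0.7, 0.2]
opening: 0.645
grasp_force: 0.0
```

Emit:
play_rows --moves '[[[0,0,-20,0,0,0],[0,0,-40,0,0,0],[0,0,-45,0,0,0],[0,0,-45,0,0,0],[0,0,0,0,0,0]]]'

```text
time_s: 10.55
position: [0.4426, 0.3418, 0.194]
tcp_rot: [[-0.874, 0.485, 0.012], [0.485, 0.874, 0.006], [-0.008, 0.011, -1.0]]
force: [1.2, 0.0, -0.8]
opening: 0.651
grasp_force: 0.0
```

```bash
python3 -c "
from h import *
for n in ('side','top'):
  p=bot.capture(n)
  for r in bot.pinpoint(p,'zigzag_mid')[:1]: print(n,r['centre'],r['confidence'],atz(p,r['centre'],.03))
go([.443,-.258,.2],84)"
```

```text
side [169.0, 138.8] 0.62 [0.44430884 0.34108015 0.03      ]
top [100.3, 229.4] 0.64 [0.4381521  0.34726603 0.03      ]
yaw 61.0 turn 23.0 rows 3 each -0.134
shift total [ -67.6 -593.4  -13.3] rows 14 each [ -4.8 -42.4  -0.9] pos [0.4378 0.3393 0.1867] tilt [-0.0028 -0.0014] j [ 26.  29.  95.  -0.  56. -35.]
```

Emit:
play_rows --moves '[[[0,0,0,0,0,-0.134],[0,0,0,0,0,-0.134],[0,0,0,0,0,-0.134],[-5,-42,-1,0,0,0],[-5,-42,-1,0,0,0]]]' --fingers 1

```text
time_s: 11.25
position: [0.4387, 0.2547, 0.1878]
tcp_rot: [[-0.995, 0.101, -0.004], [0.101, 0.995, -0.002], [0.004, -0.002, -1.0]]
force: [0.4, -0.3, -0.5]
opening: 0.971
grasp_force: 0.0
```

Emit:
play_rows --moves '[[[-5,-42,-1,0,0,0],[-5,-42,-1,0,0,0],[-5,-42,-1,0,0,0],[-5,-42,-1,0,0,0],[-5,-42,-1,0,0,0]]]'

```text
time_s: 11.75
position: [0.4414, 0.0424, 0.1934]
tcp_rot: [[-0.995, 0.104, -0.004], [0.104, 0.995, 0.001], [0.004, 0.0, -1.0]]
force: [0.8, 0.6, 0.3]
opening: 0.995
grasp_force: 0.0
```

Emit:
play_rows --moves '[[[-5,-42,-1,0,0,0],[-5,-42,-1,0,0,0],[-5,-42,-1,0,0,0],[-5,-42,-1,0,0,0],[-5,-42,-1,0,0,0]]]'

```text
time_s: 12.25
position: [0.4445, -0.1688, 0.1982]
tcp_rot: [[-0.994, 0.105, -0.004], [0.105, 0.994, 0.003], [0.004, 0.002, -1.0]]
force: [0.8, 0.0, 0.5]
opening: 1.001
grasp_force: 0.0
```

Emit:
play_rows --moves '[[[-3,-42,0,0,0,0],[-2,-42,0,0,0,0],[0,0,0,0,0,0],[0,0,0,0,0,0]]]'

```text
time_s: 12.65
position: [0.4408, -0.2517, 0.1981]
tcp_rot: [[-0.994, 0.107, -0.003], [0.107, 0.994, 0.004], [0.004, 0.003, -1.0]]
force: [0.1, 0.3, -0.7]
opening: 1.002
grasp_force: 0.0
```

```bash
python3 -c "
from h import *
look('clip_mid',.0225,'k1'); look('sleeve_mid',.0225,'s1');
rect('k1',[.443,-.26],.045,'k1r')
go([.443,-.26,.033],84)"
```

```text
sil 1191 0.56
sleeve_mid [190. 287.] 0.71 [ 0.553  -0.335   0.0225]
sil 764 0.65
yaw 84.1 turn -0.1 rows 1 each 0.002
shift total [ -2.   -9.5 166.9] rows 4 each [-0.5 -2.4 41.7] pos [ 0.442  -0.2503  0.1999] tilt [-0.0007  0.0007] j [ -42.   24.  101.    0.   55. -126.]
```

View pics/k1r.png

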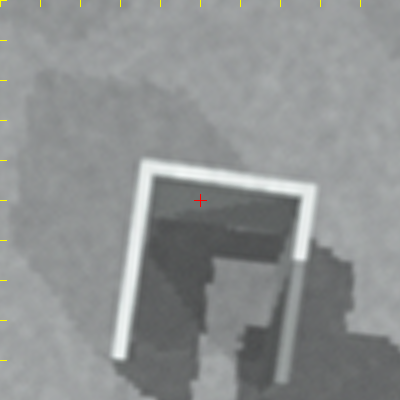

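The rectified crop shows clip corners at (142,158), (316,186), (113,358) and (288,384). That gives a centre of (0.425, -0.264) and yaw -8.2°.

```bash
python3 -c "
from h import *
go([.4251,-.2637,.033],81.8)"
```

```text
yaw 84.1 turn -2.3 rows 1 each 0.04
shift total [ 14.8 -15.7 166.9] rows 4 each [ 3.7 -3.9 41.7] pos [ 0.442  -0.2503  0.1999] tilt [-0.0007  0.0007] j [ -42.   24.  101.    0.   55. -126.]
```

Emit:
play_rows --moves '[[[0,0,0,0,0,0.04],[8,-8,40,0,0,0],[7,-8,40,0,0,0],[0,0,30,0,0,0],[0,0,0,0,0,0]]]'

```text
time_s: 13.45
position: [0.4229, -0.2629, 0.0871]
tcp_rot: [[-0.99, 0.144, -0.006], [0.144, 0.99, 0.006], [0.007, 0.005, -1.0]]
force: [0.1, 0.5, 0.9]
opening: 1.004
grasp_force: 0.0
```

Emit:
play_rows --moves '[[[0,0,0,0,0,0],[0,0,0,0,0,0],[0,0,0,0,0,0]]]'

```text
time_s: 13.75
position: [0.426, -0.266, 0.0918]
tcp_rot: [[-0.99, 0.144, 0.003], [0.144, 0.99, -0.003], [-0.003, -0.002, -1.0]]
force: [0.3, 0.4, 0.1]
opening: 0.999
grasp_force: 0.0
```

```bash
python3 -c "
from h import *
go([.4251,-.2637,.033],81.8)"
```

```text
yaw 81.7 turn 0.1 rows 1 each -0.001
shift total [ 1.2  2.2 58.8] rows 2 each [ 0.6  1.1 29.4] pos [ 0.426  -0.266   0.0918] tilt [ 0.0027 -0.0027] j [ -45.   34.  107.    0.   39. -126.]
```

Emit:
play_rows --moves '[[[1,2,25,0,0,0],[0,0,25,0,0,0],[0,0,8,0,0,0],[0,0,0,0,0,0],[0,0,0,0,0,0]]]'

```text
time_s: 14.25
position: [0.4248, -0.2638, 0.033]
tcp_rot: [[-0.99, 0.144, 0.001], [0.144, 0.99, -0.001], [-0.001, -0.001, -1.0]]
force: [0.0, 0.4, -0.4]
opening: 1.001
grasp_force: 0.0
```

Emit:
play_rows --moves '[[[0,0,0,0,0,0],[0,0,0,0,0,0],[0,0,0,0,0,0],[0,0,0,0,0,0],[0,0,0,0,0,0]]]' --fingers -1

```text
time_s: 14.75
position: [0.4242, -0.2633, 0.0322]
tcp_rot: [[-0.99, 0.144, 0.0], [0.144, 0.99, -0.0], [-0.0, -0.0, -1.0]]
force: [-0.1, 0.2, -0.6]
opening: 0.634
grasp_force: 0.0
```

Emit:
play_rows --moves '[[[0,0,0,0,0,0],[0,0,0,0,0,0],[0,0,0,0,0,0],[0,0,0,0,0,0],[0,0,0,0,0,0]]]'

```text
time_s: 15.25
position: [0.4242, -0.2633, 0.0321]
tcp_rot: [[-0.99, 0.144, 0.0], [0.144, 0.99, -0.0], [-0.0, -0.0, -1.0]]
force: [0.1, 0.1, 0.6]
opening: 0.504
grasp_force: 30.0
```

Emit:
play_rows --moves '[[[0,0,-20,0,0,0],[0,0,-45,0,0,0],[0,0,-45,0,0,0],[0,0,-40,0,0,0],[0,0,0,0,0,0]]]'

```text
time_s: 15.75
position: [0.4267, -0.2656, 0.187]
tcp_rot: [[-0.99, 0.144, 0.008], [0.144, 0.99, -0.008], [-0.009, -0.007, -1.0]]
force: [0.3, -0.5, -0.6]
opening: 0.504
grasp_force: 30.0
```

```bash
python3 -c "
from h import *
go([.5389,.335,.19],86.8)"
```

```text
yaw 81.7 turn 5.1 rows 1 each -0.089
shift total [-78.4 606.   -3. ] rows 14 each [-5.6 43.3 -0.2] pos [ 0.4267 -0.2656  0.187 ] tilt [ 0.0083 -0.0082] j [ -45.   25.  103.   -0.   52. -126.]
```

Emit:
play_rows --moves '[[[0,0,0,0,0,-0.089],[-5,43,0,0,0,0],[-5,43,0,0,0,0],[-5,43,0,0,0,0],[-5,43,0,0,0,0]]]'

```text
time_s: 16.25
position: [0.4529, -0.0909, 0.181]
tcp_rot: [[-0.998, 0.057, -0.002], [0.057, 0.998, 0.001], [0.002, 0.001, -1.0]]
force: [0.4, 0.1, -1.3]
opening: 0.504
grasp_force: 30.0
```

Emit:
play_rows --moves '[[[-6,43,0,0,0,0],[-6,43,0,0,0,0],[-6,43,0,0,0,0],[-6,43,0,0,0,0],[-6,43,0,0,0,0]]]'

```text
time_s: 16.75
position: [0.4948, 0.1221, 0.1808]
tcp_rot: [[-0.998, 0.056, -0.003], [0.056, 0.998, -0.0], [0.002, -0.0, -1.0]]
force: [0.4, -1.5, -0.9]
opening: 0.508
grasp_force: 30.0
```

Emit:
play_rows --moves '[[[-6,43,0,0,0,0],[-6,43,0,0,0,0],[-6,43,0,0,0,0],[-6,43,0,0,0,0],[-5,4,0,0,0,0]]]'

```text
time_s: 17.25
position: [0.534, 0.2991, 0.1806]
tcp_rot: [[-0.999, 0.051, -0.0], [0.051, 0.999, 0.002], [0.0, 0.002, -1.0]]
force: [-0.7, -0.6, -0.5]
opening: 0.505
grasp_force: 30.0
```

Emit:
play_rows --moves '[[[0,0,30,0,0,0],[0,0,40,0,0,0],[0,0,30,0,0,0],[0,0,0,0,0,0],[0,0,0,0,0,0]]]'

```text
time_s: 17.75
position: [0.5339, 0.2937, 0.0812]
tcp_rot: [[-0.998, 0.056, -0.003], [0.056, 0.998, -0.001], [0.002, -0.001, -1.0]]
force: [0.2, -0.1, 0.7]
opening: 0.504
grasp_force: 30.0
```

Emit:
play_rows --moves '[[[0,0,0,0,0,0],[0,0,0,0,0,0]]]'

```text
time_s: 17.95
position: [0.5357, 0.2947, 0.084]
tcp_rot: [[-0.998, 0.056, 0.003], [0.056, 0.998, 0.001], [-0.003, 0.001, -1.0]]
force: [-0.1, -0.7, -0.4]
opening: 0.507
grasp_force: 30.0
```

```bash
python3 -c "
from h import *
go([.5389,.335,.0395],86.8)"
```

```text
yaw 86.8 turn 0.0 rows 1 each -0.0
shift total [-0.9 40.4 44.5] rows 2 each [-0.4 20.2 22.2] pos [0.5357 0.2947 0.084 ] tilt [0.0035 0.0011] j [ 18.  41.  91.  -0.  48. -68.]
```

Emit:
play_rows --moves '[[[-1,20,0,0,0,0],[0,20,0,0,0,0],[0,0,18,0,0,0],[0,0,18,0,0,0],[0,0,0,0,0,0]]]'

```text
time_s: 18.45
position: [0.5366, 0.3341, 0.0454]
tcp_rot: [[-0.998, 0.055, -0.002], [0.055, 0.998, -0.001], [0.002, -0.001, -1.0]]
force: [-0.6, -0.9, -1.3]
opening: 0.504
grasp_force: 30.0
```

Emit:
play_rows --moves '[[[0,0,2,0,0,0],[0,0,2,0,0,0],[0,0,0,0,0,0],[0,0,0,0,0,0]]]'

```text
time_s: 18.85
position: [0.5381, 0.3344, 0.0428]
tcp_rot: [[-0.998, 0.056, 0.001], [0.056, 0.998, 0.0], [-0.001, 0.001, -1.0]]
force: [0.3, 0.1, -0.3]
opening: 0.504
grasp_force: 30.0
```

Emit:
play_rows --moves '[[[0,0,1.5,0,0,0],[0,0,0,0,0,0],[0,0,0,0,0,0]]]'

```text
time_s: 19.15
position: [0.5377, 0.3343, 0.0406]
tcp_rot: [[-0.998, 0.056, -0.0], [0.056, 0.998, -0.0], [0.0, -0.0, -1.0]]
force: [0.3, -0.3, -0.5]
opening: 0.503
grasp_force: 30.0
```

Emit:
play_rows --moves '[[[0,0,1.5,0,0,0],[0,0,0,0,0,0],[0,0,0,0,0,0]]]'

```text
time_s: 19.45
position: [0.5378, 0.3344, 0.0401]
tcp_rot: [[-0.998, 0.056, 0.0], [0.056, 0.998, 0.0], [-0.0, 0.0, -1.0]]
force: [-1.4, -1.1, 5.8]
opening: 0.5
grasp_force: 30.0
```

Contact. I'll release, rise, then go to the sleeve.

Emit:
play_rows --moves '[[[0,0,0,0,0,0],[0,0,0,0,0,0],[0,0,0,0,0,0],[0,0,0,0,0,0]]]' --fingers 0.3

```text
time_s: 19.85
position: [0.5377, 0.3343, 0.0389]
tcp_rot: [[-0.998, 0.056, -0.0], [0.056, 0.998, -0.0], [0.0, -0.0, -1.0]]
force: [-0.1, -0.4, -0.1]
opening: 0.645
grasp_force: 0.0
```

Emit:
play_rows --moves '[[[0,0,-20,0,0,0],[0,0,-40,0,0,0],[0,0,-45,0,0,0],[0,0,-45,0,0,0],[0,0,0,0,0,0]]]'

```text
time_s: 20.35
position: [0.5419, 0.3362, 0.1963]
tcp_rot: [[-0.998, 0.056, 0.014], [0.056, 0.998, 0.006], [-0.013, 0.006, -1.0]]
force: [1.0, 1.0, 0.9]
opening: 0.653
grasp_force: 0.0
```

```bash
python3 -c "
from h import *
go([.54,-.325,.20],86.8)"
```

```text
yaw 86.8 turn -0.0 rows 1 each 0.0
shift total [ -35.  -660.3   -3.7] rows 15 each [ -2.3 -44.   -0.2] pos [0.5419 0.3362 0.1963] tilt [0.0136 0.0055] j [ 22.  33.  83.   0.  63. -65.]
```

Emit:
play_rows --moves '[[[-3,-44,0,0,0,0],[-3,-44,0,0,0,0],[-3,-44,0,0,0,0],[-3,-44,0,0,0,0],[-3,-44,0,0,0,0]]]' --fingers 1

```text
time_s: 20.85
position: [0.5398, 0.1122, 0.1885]
tcp_rot: [[-0.998, 0.055, -0.001], [0.055, 0.998, -0.0], [0.001, -0.0, -1.0]]
force: [0.2, -0.5, 0.5]
opening: 0.972
grasp_force: 0.0
```

Emit:
play_rows --moves '[[[-3,-44,0,0,0,0],[-3,-44,0,0,0,0],[-3,-44,0,0,0,0],[-3,-44,0,0,0,0],[-3,-44,0,0,0,0]]]'

```text
time_s: 21.35
position: [0.5426, -0.1083, 0.1885]
tcp_rot: [[-0.998, 0.056, -0.001], [0.056, 0.998, 0.0], [0.001, 0.0, -1.0]]
force: [1.1, 0.3, 0.3]
opening: 1.005
grasp_force: 0.0
```

Emit:
play_rows --moves '[[[-3,-44,0,0,0,0],[-3,-44,0,0,0,0],[-3,-44,0,0,0,0],[-3,-44,0,0,0,0],[0,-44,0,0,0,0]]]'

```text
time_s: 21.85
position: [0.5425, -0.3287, 0.1882]
tcp_rot: [[-0.998, 0.056, -0.0], [0.056, 0.998, 0.001], [0.0, 0.001, -1.0]]
force: [0.3, 0.5, 0.4]
opening: 1.003
grasp_force: 0.0
```

Emit:
play_rows --moves '[[[0,0,0,0,0,0],[0,0,0,0,0,0],[0,0,0,0,0,0]]]'

```text
time_s: 22.15
position: [0.5422, -0.3255, 0.1883]
tcp_rot: [[-0.998, 0.055, -0.002], [0.055, 0.998, 0.002], [0.002, 0.002, -1.0]]
force: [0.0, 0.6, 0.1]
opening: 0.999
grasp_force: 0.0
```

```bash
python3 -c "
from h import *
look('sleeve_mid',.0225,'s2')
rect('s2',[.55,-.335],.045,'s2r',half=.05)
go([.55,-.335,.033],86.8)"
```

```text
sleeve_mid [246. 192.] 0.63 [ 0.5518 -0.3375  0.0225]
sil 1329 0.59
yaw 86.9 turn -0.1 rows 1 each 0.002
shift total [ -7.6  -9.4 156. ] rows 4 each [-1.9 -2.3 39. ] pos [ 0.5429 -0.3252  0.189 ] tilt [-0.0007  0.0008] j [ -41.   34.   83.    0.   63. -128.]
```

View pics/s2r.png

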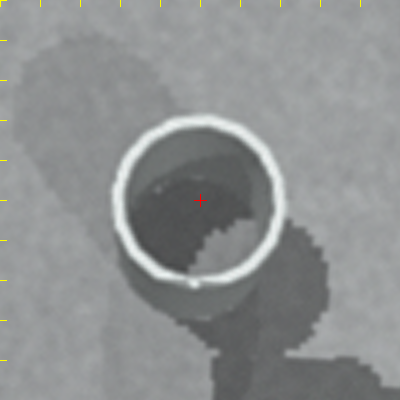

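The rim circle is centred at (200,200) in the crop, so the sleeve is at (0.550, -0.335).

Emit:
play_rows --moves '[[[-4,-5,40,0,0,0],[-4,-4,40,0,0,0],[0,0,26,0,0,0],[0,0,0,0,0,0],[0,0,0,0,0,0]]]'

```text
time_s: 22.8
position: [0.5506, -0.3356, 0.0833]
tcp_rot: [[-0.999, 0.055, -0.0], [0.055, 0.999, 0.0], [0.0, 0.0, -1.0]]
force: [1.0, -0.4, 0.5]
opening: 1.0
grasp_force: 0.0
```

Emit:
play_rows --moves '[[[0,0,0,0,0,0],[0,0,0,0,0,0]]]'

```text
time_s: 23.0
position: [0.5514, -0.3371, 0.0853]
tcp_rot: [[-0.998, 0.055, 0.003], [0.055, 0.998, -0.003], [-0.003, -0.002, -1.0]]
force: [0.0, 0.2, 1.3]
opening: 0.997
grasp_force: 0.0
```

```bash
python3 -c "
from h import *
go([.55,-.335,.033],86.8)"
```

```text
yaw 86.8 turn -0.0 rows 1 each 0.001
shift total [ 1.6  2.  52.3] rows 2 each [ 0.8  1.  26.1] pos [ 0.5514 -0.3371  0.0853] tilt [ 0.0029 -0.0026] j [ -41.   42.   86.   -0.   52. -128.]
```

Emit:
play_rows --moves '[[[1,1,22,0,0,0],[0,1,22,0,0,0],[0,0,7,0,0,0],[0,0,0,0,0,0],[0,0,0,0,0,0]]]'

```text
time_s: 23.5
position: [0.5501, -0.335, 0.0333]
tcp_rot: [[-0.998, 0.056, 0.002], [0.056, 0.998, -0.001], [-0.002, -0.001, -1.0]]
force: [0.2, -0.6, 0.5]
opening: 1.001
grasp_force: 0.0
```

Emit:
play_rows --moves '[[[0,0,0,0,0,0],[0,0,0,0,0,0],[0,0,0,0,0,0],[0,0,0,0,0,0],[0,0,0,0,0,0]]]' --fingers -1

```text
time_s: 24.0
position: [0.5494, -0.3344, 0.0322]
tcp_rot: [[-0.998, 0.056, 0.0], [0.056, 0.998, -0.0], [-0.0, -0.0, -1.0]]
force: [-0.3, -0.0, -0.6]
opening: 0.633
grasp_force: 0.0
```

Emit:
play_rows --moves '[[[0,0,0,0,0,0],[0,0,0,0,0,0],[0,0,0,0,0,0],[0,0,0,0,0,0],[0,0,0,0,0,0]]]'

```text
time_s: 24.5
position: [0.5494, -0.3344, 0.0321]
tcp_rot: [[-0.998, 0.056, -0.0], [0.056, 0.998, 0.0], [0.0, 0.0, -1.0]]
force: [0.7, 0.6, -0.7]
opening: 0.5
grasp_force: 30.0
```

Emit:
play_rows --moves '[[[0,0,-20,0,0,0],[0,0,-45,0,0,0],[0,0,-45,0,0,0],[0,0,-40,0,0,0],[0,0,0,0,0,0]]]'

```text
time_s: 25.0
position: [0.5527, -0.3371, 0.1888]
tcp_rot: [[-0.998, 0.055, 0.01], [0.055, 0.998, -0.009], [-0.011, -0.008, -1.0]]
force: [1.2, -0.5, -1.0]
opening: 0.497
grasp_force: 30.0
```

```bash
python3 -c "
from h import *
go([.4325,.2398,.18],86.8)"
```

```text
yaw 86.8 turn -0.0 rows 1 each 0.0
shift total [152.2 569.2   8.8] rows 14 each [10.9 40.7  0.6] pos [ 0.5527 -0.3371  0.1888] tilt [ 0.0102 -0.009 ] j [ -41.   35.   82.   -0.   63. -128.]
```

Emit:
play_rows --moves '[[[10,42,0,0,0,0],[10,42,0,0,0,0],[10,42,0,0,0,0],[10,42,0,0,0,0],[10,42,0,0,0,0]]]'

```text
time_s: 25.5
position: [0.51, -0.1201, 0.1812]
tcp_rot: [[-0.998, 0.056, -0.001], [0.056, 0.998, 0.001], [0.002, 0.001, -1.0]]
force: [-0.3, 0.5, -0.8]
opening: 0.502
grasp_force: 30.0
```

Emit:
play_rows --moves '[[[10,42,0,0,0,0],[10,42,0,0,0,0],[10,42,0,0,0,0],[10,42,0,0,0,0],[10,42,0,0,0,0]]]'

```text
time_s: 26.0
position: [0.4718, 0.0921, 0.1814]
tcp_rot: [[-0.998, 0.056, -0.001], [0.056, 0.998, 0.0], [0.001, 0.0, -1.0]]
force: [0.5, 0.2, -0.3]
opening: 0.499
grasp_force: 30.0
```

Emit:
play_rows --moves '[[[13,42,0,0,0,0],[12,42,0,0,0,0],[12,42,0,0,0,0],[12,21,0,0,0,0],[0,0,30,0,0,0]]]'

```text
time_s: 26.5
position: [0.4328, 0.2436, 0.1538]
tcp_rot: [[-0.999, 0.051, 0.006], [0.051, 0.999, 0.003], [-0.006, 0.003, -1.0]]
force: [0.1, -0.3, -1.2]
opening: 0.501
grasp_force: 30.0
```

Emit:
play_rows --moves '[[[0,0,40,0,0,0],[0,0,20,0,0,0],[0,0,0,0,0,0],[0,0,0,0,0,0],[0,0,0,0,0,0]]]'

```text
time_s: 27.0
position: [0.4331, 0.2402, 0.0929]
tcp_rot: [[-0.998, 0.056, 0.002], [0.056, 0.998, 0.001], [-0.002, 0.001, -1.0]]
force: [0.8, 0.1, -0.9]
opening: 0.503
grasp_force: 30.0
```

```bash
python3 -c "
from h import *
go([.4325,.2398,.0395],86.8)"
```

```text
yaw 86.8 turn 0.0 rows 1 each -0.0
shift total [ 0.5 -0.4 53.4] rows 2 each [ 0.3 -0.2 26.7] pos [0.4331 0.2402 0.0929] tilt [0.0019 0.0005] j [ 16.  34. 108.  -0.  38. -71.]
```

Emit:
play_rows --moves '[[[0,0,22,0,0,0],[0,0,22,0,0,0],[0,0,4,0,0,0],[0,0,0,0,0,0],[0,0,0,0,0,0]]]'

```text
time_s: 27.5
position: [0.4331, 0.2403, 0.0452]
tcp_rot: [[-0.998, 0.056, 0.002], [0.056, 0.998, 0.001], [-0.002, 0.001, -1.0]]
force: [-0.2, 0.3, -0.5]
opening: 0.503
grasp_force: 30.0
```

Emit:
play_rows --moves '[[[0,0,1.5,0,0,0],[0,0,1.5,0,0,0],[0,0,0,0,0,0],[0,0,0,0,0,0]]]'

```text
time_s: 27.9
position: [0.4323, 0.2401, 0.0413]
tcp_rot: [[-0.998, 0.056, 0.0], [0.056, 0.998, 0.0], [-0.0, 0.0, -1.0]]
force: [-0.9, -0.1, -0.8]
opening: 0.499
grasp_force: 30.0
```

Emit:
play_rows --moves '[[[0,0,1.5,0,0,0],[0,0,0,0,0,0],[0,0,0,0,0,0]]]'

```text
time_s: 28.2
position: [0.4325, 0.2401, 0.04]
tcp_rot: [[-0.998, 0.056, 0.001], [0.056, 0.998, 0.0], [-0.001, 0.0, -1.0]]
force: [-0.6, 0.6, 5.6]
opening: 0.504
grasp_force: 30.0
```

Emit:
play_rows --moves '[[[0,0,0,0,0,0],[0,0,0,0,0,0],[0,0,0,0,0,0],[0,0,0,0,0,0]]]' --fingers 0.3

```text
time_s: 28.6
position: [0.4321, 0.24, 0.0393]
tcp_rot: [[-0.998, 0.056, -0.0], [0.056, 0.998, -0.0], [0.0, -0.0, -1.0]]
force: [0.1, 0.3, -0.2]
opening: 0.643
grasp_force: 0.0
```

Emit:
play_rows --moves '[[[0,0,-20,0,0,0],[0,0,-40,0,0,0],[0,0,-45,0,0,0],[0,0,-45,0,0,0],[0,0,0,0,0,0]]]'

```text
time_s: 29.1
position: [0.436, 0.2413, 0.195]
tcp_rot: [[-0.998, 0.055, 0.012], [0.055, 0.998, 0.004], [-0.012, 0.004, -1.0]]
force: [0.6, 0.3, 0.3]
opening: 0.648
grasp_force: 0.0
```

```bash
python3 -c "
from h import *
go([.645,-.065,.22],98)"
```

```text
yaw 86.8 turn 11.2 rows 2 each -0.098
shift total [-164.4 -332.4  -25. ] rows 9 each [-18.3 -36.9  -2.8] pos [0.436  0.2413 0.195 ] tilt [0.0123 0.0036] j [ 16.  24. 103.   0.  52. -71.]
```

Emit:
play_rows --moves '[[[0,0,0,0,0,-0.098],[0,0,0,0,0,-0.098],[-18,-37,-3,0,0,0],[-18,-37,-3,0,0,0],[-18,-37,-3,0,0,0]]]' --fingers 1

```text
time_s: 29.6
position: [0.5011, 0.1368, 0.1977]
tcp_rot: [[-0.99, -0.141, -0.002], [-0.141, 0.99, -0.0], [0.002, 0.0, -1.0]]
force: [0.2, 0.4, -0.1]
opening: 0.967
grasp_force: 0.0
```

Emit:
play_rows --moves '[[[-18,-37,-3,0,0,0],[-18,-37,-3,0,0,0],[-18,-37,-3,0,0,0],[-18,-37,-3,0,0,0],[-18,-37,-3,0,0,0]]]'

```text
time_s: 30.1
position: [0.6163, -0.0343, 0.2123]
tcp_rot: [[-0.99, -0.139, -0.002], [-0.139, 0.99, 0.001], [0.002, 0.001, -1.0]]
force: [0.3, 1.1, -0.3]
opening: 1.004
grasp_force: 0.0
```

Emit:
play_rows --moves '[[[-18,-37,-3,0,0,0],[0,0,0,0,0,0],[0,0,0,0,0,0],[0,0,0,0,0,0]]]'

```text
time_s: 30.5
position: [0.6378, -0.0659, 0.2153]
tcp_rot: [[-0.99, -0.14, -0.003], [-0.14, 0.99, 0.001], [0.003, 0.002, -1.0]]
force: [-0.2, 0.4, 0.2]
opening: 0.998
grasp_force: 0.0
```

```bash
python3 -c "
from h import *
look('slide_grip',.044,'g1')
rect('g1',[.64,-.065],.018,'g1a',half=.06,n=480)
rect('g1',[.648,-.065],.060,'g1b',half=.03,n=300)
a=cv2.imread('pics/g1a.png');b=cv2.imread('pics/g1b.png')
o=np.zeros((480,790,3),np.uint8);o[:,:480]=a;o[:300,490:]=b;cv2.imwrite('pics/g1r.png',o)
go([.645,-.065,.22],98)"
```

```text
slide_grip [256. 189.] 0.77 [ 0.6466 -0.0663  0.044 ]
sil 1498 0.86
yaw 98.1 turn -0.1 rows 1 each 0.002
shift total [-6.7 -0.3 -3.7] rows 1 each [-6.7 -0.3 -3.7] pos [ 0.6383 -0.0656  0.2163] tilt [-0.0013  0.0005] j [ -16.   33.   81.    0.   67. -114.]
```

View pics/g1r.png

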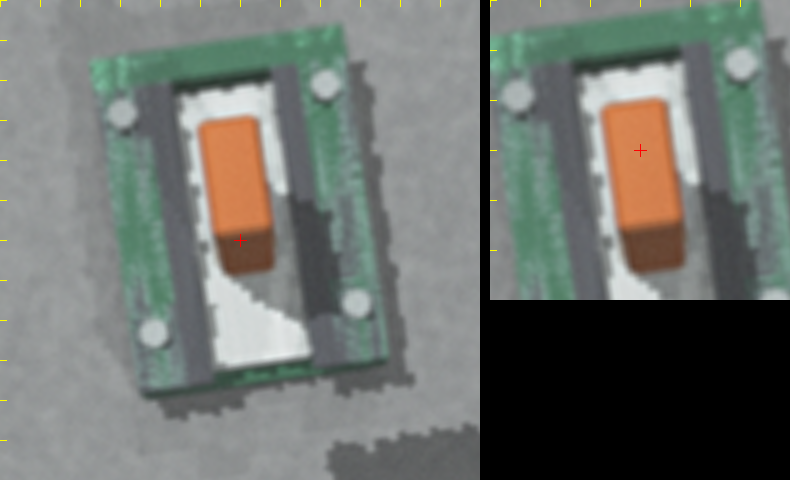

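The jig yaw measures 8.2° with its open end towards the robot. The grip top is centred at (0.645, -0.0657), and the jig centre line agrees.

Emit:
play_rows --moves '[[[-6.5,0,40,0,0,-0.002],[0,0,40,0,0,0],[0,0,40,0,0,0],[0,0,10,0,0,0],[0,0,0,0,0,0]]]'

```text
time_s: 31.15
position: [0.6442, -0.0651, 0.0851]
tcp_rot: [[-0.99, -0.143, -0.004], [-0.143, 0.99, 0.001], [0.004, 0.002, -1.0]]
force: [0.3, 0.3, 0.5]
opening: 1.0
grasp_force: 0.0
```

Emit:
play_rows --moves '[[[0,0,0,0,0,0],[0,0,0,0,0,0],[0,0,0,0,0,0],[0,0,0,0,0,0]]]'

```text
time_s: 31.55
position: [0.6464, -0.0664, 0.0881]
tcp_rot: [[-0.99, -0.142, 0.003], [-0.142, 0.99, -0.001], [-0.002, -0.001, -1.0]]
force: [-0.1, 0.8, 0.2]
opening: 1.004
grasp_force: 0.0
```

```bash
python3 -c "
from h import *
go([.645,-.0657,.042],98.2)"
```

```text
yaw 98.1 turn 0.1 rows 1 each -0.001
shift total [ 1.3  0.9 46.1] rows 2 each [ 0.7  0.4 23.1] pos [ 0.6464 -0.0664  0.0881] tilt [ 0.0025 -0.0007] j [ -16.   42.   85.   -0.   53. -114.]
```

Emit:
play_rows --moves '[[[0.5,0.5,20,0,0,0],[0,0,20,0,0,0],[0,0,5,0,0,0],[0,0,0,0,0,0],[0,0,0,0,0,0]]]'

```text
time_s: 32.05
position: [0.6457, -0.0659, 0.0424]
tcp_rot: [[-0.99, -0.142, 0.001], [-0.142, 0.99, -0.0], [-0.001, -0.001, -1.0]]
force: [-0.9, -0.4, -0.3]
opening: 0.997
grasp_force: 0.0
```

Emit:
play_rows --moves '[[[0,0,0,0,0,0],[0,0,0,0,0,0],[0,0,0,0,0,0],[0,0,0,0,0,0],[0,0,0,0,0,0]]]'

```text
time_s: 32.55
position: [0.6451, -0.0657, 0.0418]
tcp_rot: [[-0.99, -0.142, 0.0], [-0.142, 0.99, -0.0], [-0.0, -0.0, -1.0]]
force: [0.1, -0.0, 0.1]
opening: 1.002
grasp_force: 0.0
```

Emit:
play_rows --moves '[[[0,0,0,0,0,0],[0,0,0,0,0,0],[0,0,0,0,0,0],[0,0,0,0,0,0],[0,0,0,0,0,0]]]' --fingers -1

```text
time_s: 33.05
position: [0.6451, -0.0657, 0.0416]
tcp_rot: [[-0.99, -0.142, -0.0], [-0.142, 0.99, -0.0], [0.0, -0.0, -1.0]]
force: [-0.4, -0.4, 0.1]
opening: 0.631
grasp_force: 0.0
```

Emit:
play_rows --moves '[[[0,0,0,0,0,0],[0,0,0,0,0,0],[0,0,0,0,0,0],[0,0,0,0,0,0],[0,0,0,0,0,0]]]'

```text
time_s: 33.55
position: [0.6451, -0.0657, 0.0416]
tcp_rot: [[-0.99, -0.142, -0.0], [-0.142, 0.99, 0.0], [-0.0, 0.0, -1.0]]
force: [-0.5, 1.0, 0.6]
opening: 0.169
grasp_force: 0.5
```

Emit:
play_rows --moves '[[[0,0,0,0,0,0],[0,0,0,0,0,0],[0,0,0,0,0,0],[0,0,0,0,0,0],[0,0,0,0,0,0]]]'

```text
time_s: 34.05
position: [0.6451, -0.0657, 0.0416]
tcp_rot: [[-0.99, -0.142, -0.0], [-0.142, 0.99, 0.0], [0.0, 0.0, -1.0]]
force: [-0.1, 0.4, 0.6]
opening: 0.155
grasp_force: 30.0
```

Emit:
play_rows --moves '[[[2,0,-0.8,0,0,0],[5,0,0,0,0,0],[5,0,0,0,0,0],[5,0,0,0,0,0],[0,0,0,0,0,0]]]'

```text
time_s: 34.55
position: [0.6269, -0.0681, 0.0422]
tcp_rot: [[-0.99, -0.141, -0.002], [-0.141, 0.99, 0.0], [0.002, 0.001, -1.0]]
force: [0.4, -0.1, -0.7]
opening: 0.157
grasp_force: 30.0
```

Emit:
play_rows --moves '[[[5,0,0,0,0,0],[5,0,0,0,0,0],[5,0,0,0,0,0],[5,0,0,0,0,0],[5,0,0,0,0,0]]]'

```text
time_s: 35.05
position: [0.603, -0.0717, 0.0424]
tcp_rot: [[-0.99, -0.142, -0.0], [-0.142, 0.99, 0.0], [0.0, 0.0, -1.0]]
force: [0.3, 0.4, -0.5]
opening: 0.159
grasp_force: 30.0
```

```bash
python3 - <<'E'
from h import *
s=bot.read_state(); print(np.round(s['force'],1),np.round(s['moment'],2))
x=np.array([np.cos(np.radians(8.2)),np.sin(np.radians(8.2)),0]); d=np.array(s['position'])-[.645,-.0657,.0416]; print('along',d@x,'lateral',d@np.cross([0,0,1],x),'z',d[2])
E
```

```text
[ 0.3  0.4 -0.5] [ 0.08  0.04 -0.01]
along -0.042410280570553106 lateral 3.405588359284438e-05 z 0.000807168539605739
```

Drawing smoothly with negligible force.

Emit:
play_rows --moves '[[[6,0,0,0,0,0],[6,0,0,0,0,0],[6,0,0,0,0,0],[6,0,0,0,0,0],[6,0,0,0,0,0]]]'

```text
time_s: 35.55
position: [0.5733, -0.076, 0.0424]
tcp_rot: [[-0.99, -0.142, -0.0], [-0.142, 0.99, -0.0], [0.0, -0.0, -1.0]]
force: [-0.3, -0.1, -0.7]
opening: 0.16
grasp_force: 30.0
```

Emit:
play_rows --moves '[[[6,0,0,0,0,0],[6,0,0,0,0,0],[6,0,0,0,0,0],[6,0,0,0,0,0],[0,0,0,0,0,0]]]'

```text
time_s: 36.05
position: [0.5488, -0.0792, 0.0423]
tcp_rot: [[-0.99, -0.141, -0.002], [-0.141, 0.99, 0.001], [0.002, 0.001, -1.0]]
force: [-0.6, -0.3, -0.9]
opening: 0.161
grasp_force: 30.0
```

Emit:
play_rows --moves '[[[0,0,-10,0,0,0],[0,0,-40,0,0,0],[0,0,-40,0,0,0],[0,0,-40,0,0,0],[0,0,0,0,0,0]]]'

```text
time_s: 36.55
position: [0.5543, -0.0805, 0.1787]
tcp_rot: [[-0.99, -0.142, 0.013], [-0.142, 0.99, -0.005], [-0.012, -0.006, -1.0]]
force: [1.6, -0.3, 0.1]
opening: 0.154
grasp_force: 30.0
```

```bash
python3 - <<'E'
from h import *
p=bot.capture('side'); q=bot.capture('wrist')
cv2.imwrite('pics/f1.png',np.hstack([cv2.resize(p['image'][90:280,100:360],(400,292)),cv2.resize(q['image'],(390,292))]))
go([.5333,.2342,.17],86.8)
E
```

```text
yaw 98.2 turn -11.4 rows 2 each 0.099
shift total [ 35.  312.2   4. ] rows 7 each [ 5.  44.6  0.6] pos [ 0.5509 -0.0795  0.174 ] tilt [ 0.0034 -0.0012] j [ -20.   30.   96.    0.   54. -118.]
```

View pics/f1.png

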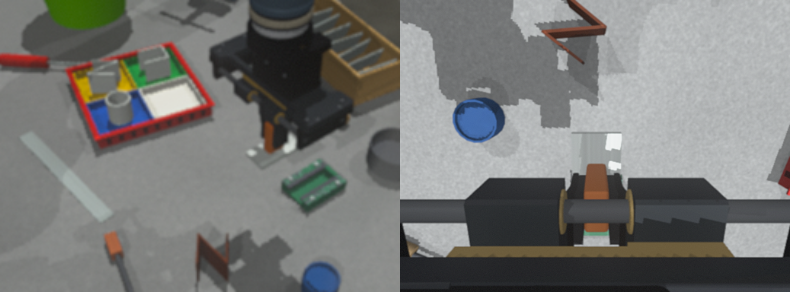

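The slide is held level and clear of the jig (left view, grip at about (268,140)). The sleeve, zigzag and clip stand in the right bins.

Emit:
play_rows --moves '[[[0,0,0,0,0,0.1],[0,0,0,0,0,0.1],[5,45,0,0,0,0],[5,45,0,0,0,0],[5,45,0,0,0,0]]]'

```text
time_s: 37.15
position: [0.5414, 0.0574, 0.1705]
tcp_rot: [[-0.998, 0.06, -0.004], [0.06, 0.998, 0.001], [0.004, 0.0, -1.0]]
force: [1.4, -0.2, -1.1]
opening: 0.156
grasp_force: 30.0
```

Emit:
play_rows --moves '[[[5,45,0,0,0,0],[5,45,0,0,0,0],[5,45,0,0,0,0],[5,42,0,0,0,0],[0,0,0,0,0,0]]]'

```text
time_s: 37.65
position: [0.5311, 0.2389, 0.1705]
tcp_rot: [[-0.999, 0.052, -0.003], [0.052, 0.999, 0.001], [0.003, 0.001, -1.0]]
force: [-0.2, -0.1, -1.2]
opening: 0.158
grasp_force: 30.0
```

Emit:
play_rows --moves '[[[0,0,40,0,0,0],[0,0,35,0,0,0],[0,0,0,0,0,0],[0,0,0,0,0,0],[0,0,0,0,0,0]]]'

```text
time_s: 38.15
position: [0.5342, 0.2339, 0.0985]
tcp_rot: [[-0.998, 0.058, 0.002], [0.058, 0.998, 0.0], [-0.002, 0.0, -1.0]]
force: [0.7, 0.1, -0.3]
opening: 0.159
grasp_force: 30.0
```

```bash
python3 -c "
from h import *
go([.5333,.2342,.05],86.8)"
```

```text
yaw 86.7 turn 0.1 rows 1 each -0.003
shift total [ 0.9  0.2 48.5] rows 2 each [ 0.5  0.1 24.2] pos [0.5342 0.2339 0.0985] tilt [0.002  0.0004] j [ 13.  38.  95.  -0.  47. -74.]
```

Emit:
play_rows --moves '[[[0,0,20,0,0,0],[0,0,20,0,0,0],[0,0,5,0,0,0],[0,0,0,0,0,0],[0,0,0,0,0,0]]]'

```text
time_s: 38.65
position: [0.5341, 0.2343, 0.0538]
tcp_rot: [[-0.998, 0.058, 0.002], [0.058, 0.998, 0.001], [-0.002, 0.001, -1.0]]
force: [-0.3, 0.4, 0.1]
opening: 0.158
grasp_force: 30.0
```

Emit:
play_rows --moves '[[[0,0,2,0,0,0],[0,0,0,0,0,0],[0,0,0,0,0,0]]]'

```text
time_s: 38.95
position: [0.5334, 0.2343, 0.0509]
tcp_rot: [[-0.998, 0.058, 0.001], [0.058, 0.998, 0.0], [-0.001, 0.0, -1.0]]
force: [0.0, -0.1, -1.1]
opening: 0.161
grasp_force: 30.0
```

Emit:
play_rows --moves '[[[0,0,1.5,0,0,0],[0,0,0,0,0,0],[0,0,0,0,0,0]]]'

```text
time_s: 39.25
position: [0.5331, 0.2342, 0.0488]
tcp_rot: [[-0.998, 0.058, -0.0], [0.058, 0.998, -0.0], [0.0, -0.0, -1.0]]
force: [0.3, 0.2, -0.9]
opening: 0.163
grasp_force: 30.0
```

Emit:
play_rows --moves '[[[0,0,1.5,0,0,0],[0,0,0,0,0,0],[0,0,0,0,0,0]]]'

```text
time_s: 39.55
position: [0.533, 0.2342, 0.0473]
tcp_rot: [[-0.998, 0.058, -0.0], [0.058, 0.998, -0.0], [0.0, -0.0, -1.0]]
force: [-0.2, 0.1, -0.5]
opening: 0.156
grasp_force: 30.0
```

Emit:
play_rows --moves '[[[0,0,1.2,0,0,0],[0,0,0,0,0,0],[0,0,0,0,0,0]]]'

```text
time_s: 39.85
position: [0.5331, 0.2342, 0.0461]
tcp_rot: [[-0.998, 0.058, -0.0], [0.058, 0.998, -0.0], [0.0, -0.0, -1.0]]
force: [-0.2, 0.1, -1.4]
opening: 0.157
grasp_force: 30.0
```

Emit:
play_rows --moves '[[[0,0,1.2,0,0,0],[0,0,0,0,0,0],[0,0,0,0,0,0]]]'

```text
time_s: 40.15
position: [0.5331, 0.2342, 0.0449]
tcp_rot: [[-0.998, 0.058, -0.0], [0.058, 0.998, -0.0], [0.0, -0.0, -1.0]]
force: [0.6, 0.1, -1.6]
opening: 0.164
grasp_force: 30.0
```

Emit:
play_rows --moves '[[[0,0,1.2,0,0,0],[0,0,0,0,0,0],[0,0,0,0,0,0]]]'

```text
time_s: 40.45
position: [0.5331, 0.2342, 0.0437]
tcp_rot: [[-0.998, 0.058, -0.0], [0.058, 0.998, -0.0], [0.0, -0.0, -1.0]]
force: [0.6, 0.2, -1.0]
opening: 0.155
grasp_force: 30.0
```

Emit:
play_rows --moves '[[[0,0,1,0,0,0],[0,0,0,0,0,0],[0,0,0,0,0,0]]]'

```text
time_s: 40.75
position: [0.5332, 0.2342, 0.0436]
tcp_rot: [[-0.998, 0.058, 0.0], [0.058, 0.998, 0.0], [-0.0, 0.0, -1.0]]
force: [-0.9, -0.4, 6.3]
opening: 0.158
grasp_force: 30.0
```

Contact. I'll release and rise clear.

Emit:
play_rows --moves '[[[0,0,0,0,0,0],[0,0,0,0,0,0],[0,0,0,0,0,0],[0,0,0,0,0,0],[0,0,0,0,0,0]]]' --fingers -0.3

```text
time_s: 41.25
position: [0.5331, 0.2342, 0.0426]
tcp_rot: [[-0.998, 0.058, -0.0], [0.058, 0.998, -0.0], [0.0, -0.0, -1.0]]
force: [-0.7, -0.4, 0.0]
opening: 0.342
grasp_force: 0.0
```

Emit:
play_rows --moves '[[[0,0,-20,0,0,0],[0,0,-40,0,0,0],[0,0,-40,0,0,0],[0,0,-40,0,0,0],[0,-40,-10,0,0,0]]]'

```text
time_s: 41.75
position: [0.5343, 0.1977, 0.1977]
tcp_rot: [[-0.999, 0.053, 0.012], [0.053, 0.999, 0.003], [-0.011, 0.004, -1.0]]
force: [0.8, 0.1, 0.1]
opening: 0.351
grasp_force: 0.0
```

Emit:
play_rows --moves '[[[0,-45,0,0,0,0],[0,-45,0,0,0,0],[0,-45,0,0,0,0],[0,-45,0,0,0,0],[0,0,0,0,0,0]]]'

```text
time_s: 42.25
position: [0.5207, 0.0096, 0.1929]
tcp_rot: [[-0.998, 0.064, 0.001], [0.064, 0.998, -0.002], [-0.001, -0.002, -1.0]]
force: [0.6, 1.1, 0.3]
opening: 0.351
grasp_force: 0.0
```

```bash
python3 - <<'E'
from h import *
p=bot.capture('side'); q=bot.capture('top')
for n in('sleeve_mid','zigzag_mid','clip_mid','slide_grip'):
    for r in bot.pinpoint(q,n)[:1]: print(n,round(r['confidence'],2),np.round(atz(q,r['centre'],.047 if n=='slide_grip' else .03),3))
a=cv2.resize(p['image'][105:195,130:250],(400,300),interpolation=3);b=cv2.resize(q['image'][160:265,70:185],(390,356),interpolation=3)[:300]
cv2.imwrite('pics/f2.png',np.hstack([a,b]))
E
```

```text
sleeve_mid 0.68 [0.421 0.24  0.03 ]
zigzag_mid 0.79 [0.443 0.347 0.03 ]
clip_mid 0.74 [0.551 0.34  0.03 ]
slide_grip 0.94 [0.531 0.237 0.047]
```

View pics/f2.png

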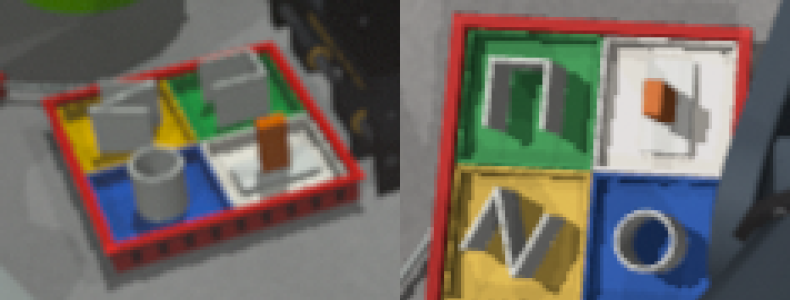

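All four parts stand upright near the centre of their own bins, and the gripper is clear.

```bash
python3 -c "
from rig import bot
print(bot.hand_in())"
```

```text
the job is handed in; nothing more can be done
None
```

The job is handed in at about 42 s: the final pictures show all four parts upright in their own bins, and the arm stayed clear of both rusty parts (I did not re-measure their positions at the end). The hand-in returned no verdict.

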